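# Change over the soil analyser: clear the catch tray, latch in the new cassettes, start

## Task

Change the analyser over for the next batch: take the finished yellow-lidded cassettes out of the catch tray and lay them flat, lids up, on the floor of the white basket, and press each new blue-lidded cassette from the mat down into a free bay of the magazine until it sits fully home and its orange spring latch has snapped shut over it. When every cassette is in its place press the green start key right down and let it go. Leave the cassette that is already latched, and everything else on the bench, where it is.

Things in the scene. Friction and masses are not known exactly. Their poses are not given: they have to be found in the camera images.
- basket_in (a point): middle of the inner floor of the white perforated basket, fixed, 152 (x) x 290 (y) x 60 mm high outside, walls and floor 4 mm thick (room inside 144 x 282 mm), axes along its sides. It stands left or right, nearer to the robot than the analyser; the green mat (170 x 275 x 3 mm, fixed) with the new cassettes lies on the other side
- start (a joint): start key: green spring push key on the analyser's front console, reads 0 up, 0.006 m fully down (5 N), springs back. The catch tray (steel, fixed) is right (-y) of it: 130 x 296 mm, its middle 179 mm from the key, floor 6 mm and lip 13 mm above the bench
- start_top (a point): middle of the top of the start key (radius 15 mm), 63 mm above the bench, pressed straight down. Left (+y) of it is the four-bay magazine. Behind magazine, key and tray stands the white analyser housing, 145 mm high; its raked front starts 75 mm beyond the middle of the bays. All fixed together
- bay1 (a point): bay 1 of the magazine, next to the start key: middle of its floor, 30 mm above the bench; x points away from the robot, y to the left along the row. The pocket takes a cassette with its length along x: 82 x 57 mm at the floor, flared above; walls 8 mm high on the sides, 17 mm in front, the latch at its far (+x) end
- bay2 (a point): bay 2, 62 mm to the left (+y) of bay 1, the same in all: middle of its floor
- bay3 (a point): bay 3, 62 mm to the left of bay 2, the same in all: middle of its floor
- bay4 (a point): bay 4, the farthest left, 62 mm from bay 3, the same in all: middle of its floor
- latch1 (a joint): spring latch of bay 1: orange bevelled bolt sliding along x; 0 shut, up to 0.016 m pushed back (away from the robot). Shut, its nose juts 10 mm into the bay's far end, underside 10 mm above the bay floor, just over the plate of a seated cassette. A thumb tab stands on it, top 55 mm above the bay floor, 50 mm beyond the bay's middle
- latch2 (a joint): spring latch of bay 2, like latch1. The upper face of each bolt is a ramp (30 degrees from upright, from 12 up to 38 mm above the bay floor): a cassette pressed straight down pushes the bolt back by itself (bolt spring 2 to 6 N, about 5 to 12 N on the cassette) and the bolt springs shut once the plate is below it
- latch3 (a joint): spring latch of bay 3, like latch1 and latch2
- latch4 (a joint): spring latch of bay 4, like latch1 and latch2
- new1: new sealed sample cassette, on the mat; may be absent. Grey base plate 76 (x) x 52 (y) x 8 mm, on its middle a white box 44 (x) x 30 (y) mm with blue lid, 30 mm high in all, 90 g; the plate juts out 16 mm past the box at both x ends, 11 mm at both y sides; the same either way round. Origin: middle of the underside, z up through the lid. Grip across the box's 30 mm (y)
- new2: new cassette like new1, on the mat; may be absent
- new3: new cassette like new1, on the mat; may be absent
- done1: finished cassette: like new1 in shape and size but with a yellow lid, in the catch tray; may be absent
- done2: finished cassette like done1, in the catch tray; may be absent
- done4: finished cassette like done1, in the catch tray; may be absent
- done3: finished cassette like done1, in the catch tray; may be absent
- loaded2: cassette like new1 (blue lid), already latched in bay 2; exactly one of loaded2 and loaded3 is present, and its bay is taken; leave it
- loaded3: cassette like new1 (blue lid), already latched in bay 3; exactly one of loaded2 and loaded3 is present, and its bay is taken; leave it
- jar: small white capped jar, 42 mm wide, 52 mm high, standing; bystander; origin centre of its underside
- marker: black marker pen, about 110 mm long, lying; bystander; origin centre of its underside
- washbottle: white bottle with red cap, 66 mm wide, 150 mm high, standing; bystander; origin centre of its underside
- beaker: glass beaker, 68 mm wide, 85 mm high, standing; bystander; origin centre of its underside

How it is judged:
On the way, in this order (a step that is already met when the one before it is completed fails the run):
1. all finished cassettes lie flat in the basket and all new cassettes sit in bays with their latches shut (((x of new1 in the frame of bay1 between -0.006 and 0.006 m and y of new1 in the frame of bay1 between -0.006 and 0.006 m and z of new1 in the frame of bay1 between -0.003 and 0.003 m and value of joint latch1 below 0.002 m) or (x of new1 in the frame of bay2 between -0.006 and 0.006 m and y of new1 in the frame of bay2 between -0.006 and 0.006 m and z of new1 in the frame of bay2 between -0.003 and 0.003 m and value of joint latch2 below 0.002 m) or (x of new1 in the frame of bay3 between -0.006 and 0.006 m and y of new1 in the frame of bay3 between -0.006 and 0.006 m and z of new1 in the frame of bay3 between -0.003 and 0.003 m and value of joint latch3 below 0.002 m) or (x of new1 in the frame of bay4 between -0.006 and 0.006 m and y of new1 in the frame of bay4 between -0.006 and 0.006 m and z of new1 in the frame of bay4 between -0.003 and 0.003 m and value of joint latch4 below 0.002 m)) and angle between each of new1, new2, new3's own z axis and vertical below 0.06 rad and ((x of new2 in the frame of bay1 between -0.006 and 0.006 m and y of new2 in the frame of bay1 between -0.006 and 0.006 m and z of new2 in the frame of bay1 between -0.003 and 0.003 m and value of joint latch1 below 0.002 m) or (x of new2 in the frame of bay2 between -0.006 and 0.006 m and y of new2 in the frame of bay2 between -0.006 and 0.006 m and z of new2 in the frame of bay2 between -0.003 and 0.003 m and value of joint latch2 below 0.002 m) or (x of new2 in the frame of bay3 between -0.006 and 0.006 m and y of new2 in the frame of bay3 between -0.006 and 0.006 m and z of new2 in the frame of bay3 between -0.003 and 0.003 m and value of joint latch3 below 0.002 m) or (x of new2 in the frame of bay4 between -0.006 and 0.006 m and y of new2 in the frame of bay4 between -0.006 and 0.006 m and z of new2 in the frame of bay4 between -0.003 and 0.003 m and value of joint latch4 below 0.002 m)) and ((x of new3 in the frame of bay1 between -0.006 and 0.006 m and y of new3 in the frame of bay1 between -0.006 and 0.006 m and z of new3 in the frame of bay1 between -0.003 and 0.003 m and value of joint latch1 below 0.002 m) or (x of new3 in the frame of bay2 between -0.006 and 0.006 m and y of new3 in the frame of bay2 between -0.006 and 0.006 m and z of new3 in the frame of bay2 between -0.003 and 0.003 m and value of joint latch2 below 0.002 m) or (x of new3 in the frame of bay3 between -0.006 and 0.006 m and y of new3 in the frame of bay3 between -0.006 and 0.006 m and z of new3 in the frame of bay3 between -0.003 and 0.003 m and value of joint latch3 below 0.002 m) or (x of new3 in the frame of bay4 between -0.006 and 0.006 m and y of new3 in the frame of bay4 between -0.006 and 0.006 m and z of new3 in the frame of bay4 between -0.003 and 0.003 m and value of joint latch4 below 0.002 m)) and x of done1 in the frame of basket_in between -0.07 and 0.07 m and y of done1 in the frame of basket_in between -0.138 and 0.138 m and z of done1 in the frame of basket_in between -0.004 and 0.005 m and angle between each of done1, done2, done3, done4's own z axis and vertical below 0.08 rad and x of done2 in the frame of basket_in between -0.07 and 0.07 m and y of done2 in the frame of basket_in between -0.138 and 0.138 m and z of done2 in the frame of basket_in between -0.004 and 0.005 m and x of done3 in the frame of basket_in between -0.07 and 0.07 m and y of done3 in the frame of basket_in between -0.138 and 0.138 m and z of done3 in the frame of basket_in between -0.004 and 0.005 m and x of done4 in the frame of basket_in between -0.07 and 0.07 m and y of done4 in the frame of basket_in between -0.138 and 0.138 m and z of done4 in the frame of basket_in between -0.004 and 0.005 m), for 0.2 s.
2. after that the start key is pressed right down (value of joint start above 0.0045 m), for 0.05 s.
At the end, for the whole second after the job is handed in: New cassettes centred in bays within 6 mm, seated within 3 mm, level within 0.06 rad, latches under 2 mm; finished ones on the basket floor within 5 mm, lid up within 0.08 rad; start key up (under 2 mm) after a press of at least 4.5 mm; all cassettes at rest (all of step 1 and linear speed of each of new1, new2, new3, done1, done2, done3, done4 below 0.02 m/s and value of joint start below 0.002 m); the robot touches nothing.
It fails at once if the cassette that was already latched is moved more than 12 mm (distance of any of loaded2, loaded3 from where it was at the start of the episode above 0.012 m).
It fails at once if something else on the bench is moved more than 30 mm (distance of any of jar, marker, washbottle, beaker from where it was at the start of the episode above 0.03 m).
Of new1, new2, new3 only 2 to 3 are there at a start; the rules pass over those that are not, and their reading is None.
Of done1, done2, done3, done4 only 3 to 4 are there at a start; the rules pass over those that are not, and their reading is None.
Of loaded2, loaded3 only 1 to 1 are there at a start; the rules pass over those that are not, and their reading is None.
At some moment in a run one of new1, new2, new3, done1, done2, done3, done4 may be knocked a few centimetres aside while the robot is not near it.
Once in a run the grip may slacken for a moment while it holds something.
It also fails if it takes over 210 s, if anything falls off the work surface, if the arm or the gripper's body presses on something with over 40 N, if the wrist force passes 120 N, or if a joint passes its speed limit or range.

## Robot

A 6-joint arm with a two-finger parallel gripper is mounted at the origin on the work surface. World frame = base frame: x ahead of the robot, y to its left, z up, the work surface at z = 0. Lengths are in m, angles in rad, forces in N, time in s.
With the tool pointing down it reaches from about 0.375 to 0.975 m from the base axis. Payload 3.8 kg.
Tool frame: the origin (TCP) lies midway between the tips of the shut fingers; the grasp point (between the pads) lies 19 mm behind it; z points along the fingers, y is the direction in which the jaws open and shut (so a half turn about z gives the same grasp; the last joint's range is limited). The gripper opens to 85 mm and grips with 20 to 120 N. Pads are 22 mm wide; open, the fingers measure 114 mm over their backs; the gripper's body (76 mm by 85 mm) begins 54 mm behind the grasp point. The pads swing forward as they close: fully open they stand 13 mm farther back than shut.
Start: joints at [-1.173, 0.264, 1.604, -0, 1.274, -0.037], TCP at [0.284, -0.612, 0.231] pointing down, gripper open.
Joint ranges: [-2.63, 2.63], [-0.94, 2.18], [0.31, 2.57], [-1.31, 4.45], [0, 2.66], [-2.55, 2.55]. Speed limits (rad/s): [2.57, 2.57, 3.14, 3.14, 3.14, 3.14].

## Interface

Orientations are given as a rotation vector (axis times angle).
In Python, from station import r, fingers, solver, vision, ticket, spotter, monitor gives the robot as it stands. Calls block until the motion is done:
- r.goto(position, orientation): joint-space move of the TCP to a pose.
- r.line_to(position, attitude=None, rate=0.15, stop_force=None): straight line of the TCP; attitude=None keeps the orientation; rate is the mean speed in m/s. With stop_force (N) it stops when the force on the tool has changed by that much, and returns True; else False.
- r.movej(angles): joint-space move.
- fingers.set_gripper(opening): finger opening in m; the grip force is fixed at half the most; returns when the fingers have stopped.
- r.hold(seconds).
- solver.ik(position, orientation): joint angles nearest the present ones, or None.
- vision.snapshot(name): name is "scene" or "side" or "wrist"; returns a dict with "image" (384x512x3 uint8, blue, green, red), "fx", "fy", "cx", "cy" (pixels), "origin" and "orientation" of the camera in the world. Camera axes: x right, y down, z forward; pixel columns grow to the right and rows downward; lengths in m; the calibration is good to about 2 mm. A picture is of the moment at which its call begins. There is no depth.
A pose or a line that the arm cannot do raises r.IKError and nothing moves.
- ticket.hand_in(): hands the job in, once; it reports no verdict.
Trained networks look in a picture, given as the dict that the camera call returned (one of the last four; its "shot" number tells which), for a name from the list of things; names that differ only in an ending like _2 or _b are one class to them, and where a whole thing is asked for, a point or a joint stands for the part that bears it (a point fixed in the world has none). Each returns a list of dicts, best first, with "conf" (0 to 1); they miss things now and then, are a little off and sometimes report something else, mostly with a low value. They report only what shows in the picture. A call takes as long as a camera call.
- spotter.spot_in(picture, name): "point" ([x, y, z] in m, in world coordinates, good to about 4 mm: the middle of the surface that is visible of it).
- spotter.outline_of(picture, name): "mask" (384x512 bool, what is visible of it).
Readings, each from a call of its own:
- monitor.read_time(): time.
- monitor.read_q(): joint angles.
- monitor.read_qvel(): joint speeds.
- monitor.read_effort(): joint torques, N m.
- monitor.read_tool_pos(): TCP position.
- monitor.read_eef_rot(): TCP orientation.
- monitor.read_force(): force on the tool from outside, world axes, zero at the start.
- monitor.read_torque(): the same for the moment, N m.
- monitor.read_opening(): finger opening in m.
Only numpy, scipy, OpenCV 4.12 (cv2) and the standard library are available. Lean on these libraries where they do the work, as an engineer would, in place of code of your own. Each camera call takes 0.05 s, during which the arm holds its last target. There are 200 camera calls.

## Working session

There is one attempt and no reset: what is moved stays moved. The work goes in short steps, each a Python script; the robot and the scene stay as the last script left them, time stands still between calls to the robot, and variables do not carry over. Pictures are saved under pics/ and viewed, about 12 in all and at most 16, crops included, and the job is handed in when it is done.

```bash
ls; mkdir -p pics; python3 - <<'E'
from station import *
import cv2,numpy as np
for n in ("scene","side"):
    p=vision.snapshot(n); cv2.imwrite(f"pics/{n}0.png",p["image"])
    print(n,p["fx"],p["cx"],p["cy"],np.round(p["origin"],3),np.round(p["orientation"],3))
    for k in ("new1","done1","loaded2","start","latch1","jar","marker","washbottle","beaker","basket_in","start_top","bay1","bay2","bay4"):
        try: print(k,[(np.round(d["point"],3).tolist(),round(d["conf"],2)) for d in spotter.spot_in(p,k)])
        except Exception as e: print(k,e)
print(monitor.read_time(), monitor.read_eef_rot(), monitor.read_opening())
E
```

```text
pics
scene 473.3989512815738 254.69710667552454 198.91787984337608 [ 1.291 -0.807  1.073] [-2.155 -0.885  0.392]
new1 [([0.422, 0.18, 0.016], 0.79), ([0.406, 0.274, 0.014], 0.6)]
done1 [([0.62, -0.293, 0.018], 0.94), ([0.63, -0.228, 0.018], 0.94), ([0.633, -0.086, 0.015], 0.73), ([0.623, -0.163, 0.015], 0.71)]
loaded2 [([0.62, 0.184, 0.044], 0.78)]
start [([0.624, -0.008, 0.067], 0.57)]
latch1 [([0.387, -0.273, 0.011], 0.67), ([0.675, 0.068, 0.068], 0.64), ([0.673, 0.256, 0.069], 0.64), ([0.675, 0.128, 0.068], 0.56), ([0.676, 0.192, 0.067], 0.46), ([0.62, -0.294, 0.021], 0.46)]
jar [([0.62, 0.185, 0.046], 0.18)]
marker [([0.389, -0.018, 0.014], 0.53)]
washbottle [([0.593, -0.444, 0.087], 0.84), ([0.635, -0.089, 0.014], 0.61), ([0.381, -0.275, 0.014], 0.57), ([0.887, -0.102, 0.137], 0.2)]
beaker [([0.614, 0.42, 0.06], 0.89), ([0.385, -0.272, 0.015], 0.44), ([0.634, -0.088, 0.016], 0.2)]
basket_in [([0.387, -0.273, 0.013], 0.75)]
start_top [([0.675, 0.129, 0.069], 0.74), ([0.628, -0.006, 0.068], 0.62)]
bay1 [([0.885, -0.103, 0.136], 0.89), ([0.625, -0.005, 0.065], 0.69), ([0.408, 0.278
[... 750 characters left out ...]
.07, 0.059], 0.49), ([0.667, 0.198, 0.065], 0.42), ([0.668, 0.256, 0.061], 0.41)]
jar [([0.453, 0.008, 0.041], 0.76), ([0.567, -0.444, 0.102], 0.42)]
marker [([0.383, -0.016, 0.01], 0.52), ([0.621, -0.09, 0.015], 0.28)]
washbottle [([0.568, -0.442, 0.102], 0.83), ([0.783, -0.112, 0.138], 0.46), ([0.404, -0.283, 0.002], 0.27)]
beaker [([0.608, 0.419, 0.06], 0.9), ([0.781, -0.11, 0.133], 0.75), ([0.621, -0.093, 0.018], 0.58)]
basket_in [([0.403, -0.282, 0.004], 0.66)]
start_top [([0.62, -0.008, 0.069], 0.38)]
bay1 [([0.781, -0.111, 0.136], 0.83)]
bay2 [([0.781, -0.111, 0.136], 0.83)]
bay4 [([0.781, -0.111, 0.136], 0.83)]
1.5 [-3.06761671e+00 -6.77617806e-01 -1.47250481e-05] 0.08560381604714108
```

View pics/scene0.png

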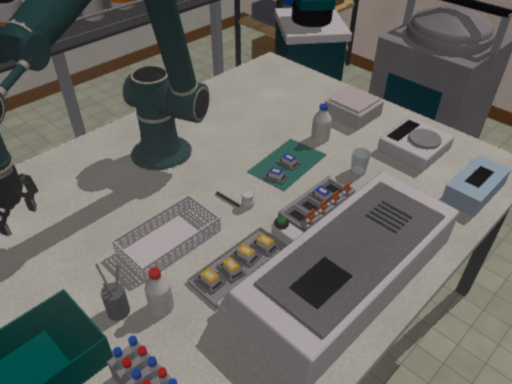

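View pics/side0.png

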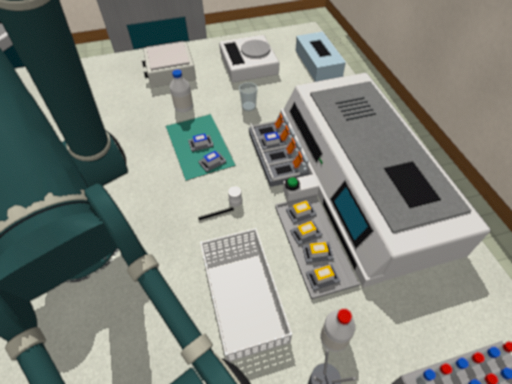

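The scene picture shows four yellow cassettes in the tray (px 209–265, 242–278), two blue ones on the mat (275,175 / 289,160), and one blue latched in the magazine (323,192), which is bay 3. The basket is on the right (165,240). The spotter agrees with all of this. Next come wrist close-ups.

View pics/wall.png

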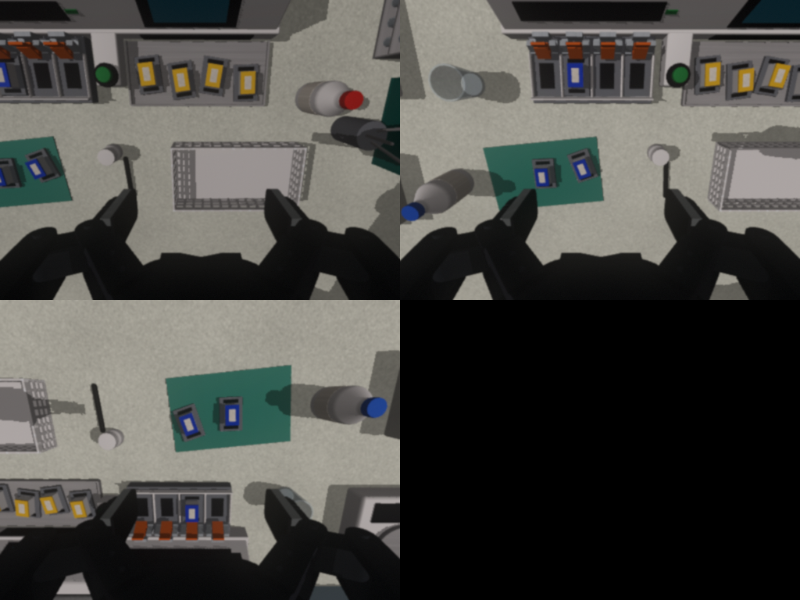

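All four yellow lids, both new cassettes and the loaded one in bay 3 agree across views to under 1 mm. The machine sits square, with yaw about 0. Next I enlarge the basket from the first view to locate it.

```bash
python3 -c "
import cv2
a=cv2.imread('pics/w0.png')[170:280,210:410]
cv2.imwrite('pics/bk.png',cv2.resize(a,None,fx=4,fy=4,interpolation=cv2.INTER_CUBIC))"
```

```text
(no output)
```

View pics/bk.png

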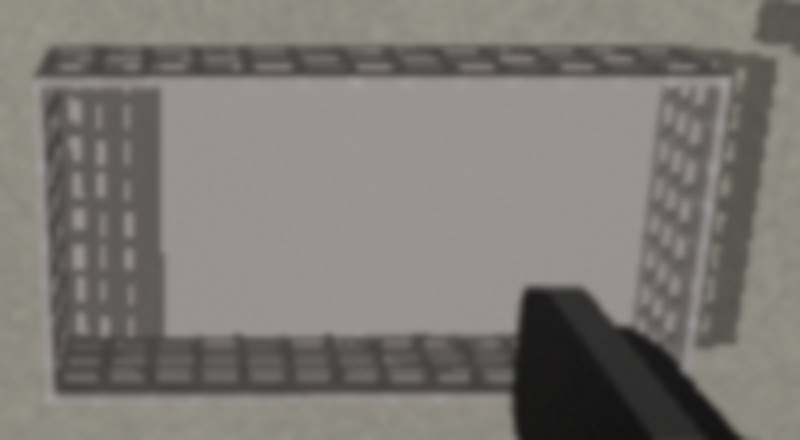

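```bash
cat >> h.py <<'E'
UP=.20
def find(x,y,col,ztop,tag,rad=.06):
    p=vision.snapshot("wrist"); cv2.imwrite(f"pics/{tag}.png",p["image"])
    l=[o for o in lids(p,col,ztop) if np.hypot(o[0]-x,o[1]-y)<rad and 38<o[3]<52]
    return min(l,key=lambda o:np.hypot(o[0]-x,o[1]-y)) if l else None
def pick(x,y,yaw,base,col,tag):
    h=[x,y,UP]; r.goto(h,best(h,yaw)); fingers.set_gripper(.052)
    o=find(x,y,col,base+.03,tag)
    if o is None: print("not seen"); return None
    x,y,yaw=o[:3]; print(" refined %.4f %.4f %.3f"%(x,y,yaw)); a=best([x,y,UP],yaw)
    r.line_to([x,y,base+.06],a,rate=.25)
    hit=r.line_to([x,y,base+.011],rate=.08,stop_force=15)
    fingers.set_gripper(.0); g=monitor.read_opening()
    r.line_to([x,y,UP],rate=.2); g2=monitor.read_opening()
    print(" hit",hit,"opening %.4f %.4f"%(g,g2)); return yaw if g2>.022 else None
def lay(x,y,base,yaw=0):
    h=[x,y,UP]; r.goto(h,best(h,yaw)); print(" carry opening %.4f"%monitor.read_opening())
    r.line_to([x,y,base+.04],rate=.25)
    hit=r.line_to([x,y,base+.010],rate=.06,stop_force=6)
    print(" laid hit",hit,"z %.4f"%monitor.read_tool_pos()[2])
    fingers.set_gripper(.044); r.line_to([x,y,UP],rate=.25)
E
python3 - <<'E'
from h import *
p={"fx":275.155,"fy":275.155}
r_=vision.snapshot("wrist"); p.update(cx=r_["cx"],cy=r_["cy"],origin=[.59,-.19,.502],
 orientation=R.from_matrix([[0,-.9602,-.2794],[-1,0,0],[0,.2794,-.9602]]).as_rotvec())
uv=np.array([[40,77],[730,77],[52,400],[683,398]])/4+[210,170]
w=ray_to_plane(p,uv,.06); print(w.round(4), w.mean(0)); print((w[0]+w[3])/2,(w[1]+w[2])/2)
B=w.mean(0)
print(pick(.625,-.0795,.12,.006,"yellow","p1"))
lay(B[0],B[1]+.096,.004)
p=vision.snapshot("wrist"); cv2.imwrite("pics/l1.png",p["image"]); show(lids(p,"yellow",.034)); print(monitor.read_time())
E
```

```text
[[ 0.4745 -0.1289  0.06  ]
 [ 0.4745 -0.4152  0.06  ]
 [ 0.3232 -0.1287  0.06  ]
 [ 0.3242 -0.4146  0.06  ]] [ 0.39906538 -0.27186212  0.06      ]
[ 0.39932111 -0.27176815  0.06      ] [ 0.39880965 -0.27195609  0.06      ]
 refined 0.6251 -0.0797 0.107
 hit False opening 0.0286 0.0288
0.10651171
 carry opening 0.0286
 laid hit True z 0.0155
  xy 0.3983 -0.1757 yaw -0.000 size 43x31 px [258. 180.]
16.1667
```

View pics/l1.png

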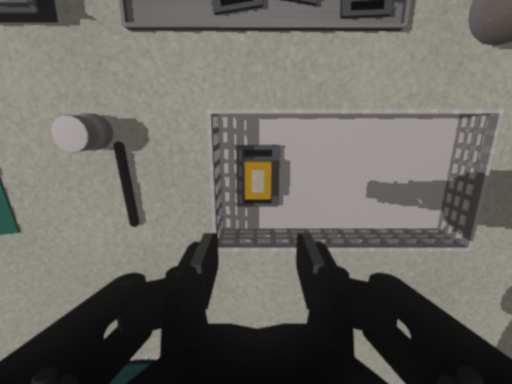

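The first cassette lies flat in the basket at px (258,180), and the basket measures as expected. Now the other three.

```bash
python3 - <<'E'
from h import *
B=(.399,-.272)
for i,(x,y,yaw,dy) in enumerate([(.6135,-.1496,.14,.032),(.622,-.2166,-.155,-.032),(.608,-.287,.027,-.096)]):
    g=pick(x,y,yaw,.006,"yellow",f"p{i+2}")
    if g is None: break
    if monitor.read_opening()<.022: break
    lay(B[0],B[1]+dy,.004)
    p=vision.snapshot("wrist"); cv2.imwrite(f"pics/l{i+2}.png",p["image"]); show(lids(p,"yellow",.034)); print(monitor.read_time())
E
```

```text
refined 0.6136 -0.1495 0.151
 hit False opening 0.0285 0.0287
 carry opening 0.0286
 laid hit True z 0.0155
  xy 0.3982 -0.2395 yaw -0.001 size 43x31 px [257. 180.]
  xy 0.3988 -0.1755 yaw -0.001 size 44x31 px [202. 180.]
23.5833
 refined 0.6222 -0.2168 -0.144
 hit False opening 0.0287 0.0285
 carry opening 0.0285
 laid hit True z 0.0155
  xy 0.3984 -0.3035 yaw 0.014 size 44x31 px [258. 180.]
  xy 0.3984 -0.2396 yaw -0.001 size 43x31 px [202. 180.]
  xy 0.3990 -0.1756 yaw -0.002 size 44x31 px [146. 180.]
31.0583
 refined 0.6080 -0.2870 0.038
 hit False opening 0.0284 0.0290
 carry opening 0.0287
 laid hit True z 0.0156
  xy 0.3984 -0.3036 yaw -0.001 size 43x31 px [202. 180.]
  xy 0.3984 -0.2396 yaw -0.002 size 43x31 px [146. 180.]
  xy 0.3989 -0.3675 yaw 0.013 size 45x31 px [258. 180.]
  xy 0.3990 -0.1757 yaw -0.001 size 44x31 px [ 90. 180.]
38.4417
```

```bash
cat >> h.py <<'E'
BX,BZ=.6217,.030
def bay(k): return BX,.199-.062*(3-k)
def insert(k,tag):
    x,y=bay(k); h=[x,y,UP]; r.goto(h,best(h,0)); print(" carry opening %.4f"%monitor.read_opening())
    r.line_to([x,y,BZ+.065],rate=.2)
    hit=r.line_to([x,y,BZ+.0095],rate=.04,stop_force=32)
    print(" in: hit",hit,"pos",np.round(monitor.read_tool_pos(),4),"F",np.round(monitor.read_force(),1),"open %.4f"%monitor.read_opening())
    fingers.set_gripper(.044); r.line_to([x,y,BZ+.07],rate=.2)
    fingers.set_gripper(0.)
    hit=r.line_to([x+.006,y,BZ+.040],rate=.1,stop_force=20)
    if not hit: hit=r.line_to([x+.006,y,BZ+.024],rate=.03,stop_force=22)
    print(" press: hit",hit,"z %.4f"%monitor.read_tool_pos()[2],"F",np.round(monitor.read_force(),1))
    r.line_to([x,y,UP],rate=.25); fingers.set_gripper(.052)
    p=vision.snapshot("wrist"); cv2.imwrite(f"pics/{tag}.png",p["image"]); show(lids(p,"blue",.060)); print(monitor.read_time())
E
python3 - <<'E'
from h import *
if pick(.418,.193,.342,.003,"blue","n1") is not None: insert(1,"i1")
E
```

```text
refined 0.4181 0.1933 0.340
 hit False opening 0.0287 0.0286
 carry opening 0.0287
 in: hit False pos [0.6212 0.0749 0.0419] F [-10.4  -1.3  16.3] open 0.0287
 press: hit True z 0.0601 F [-0.1  0.4  5.9]
  xy 0.6201 0.0752 yaw -0.001 size 45x31 px [257. 187.]
  xy 0.6218 0.1986 yaw -0.001 size 46x31 px [140. 186.]
50.2083
```

```bash
test -f pics/i1.png && python3 -c "
import cv2
a=cv2.imread('pics/i1.png')[:300]
cv2.imwrite('pics/i1v.png',cv2.resize(a,(800,469)))"
```

```text
(no output)
```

View pics/i1v.png

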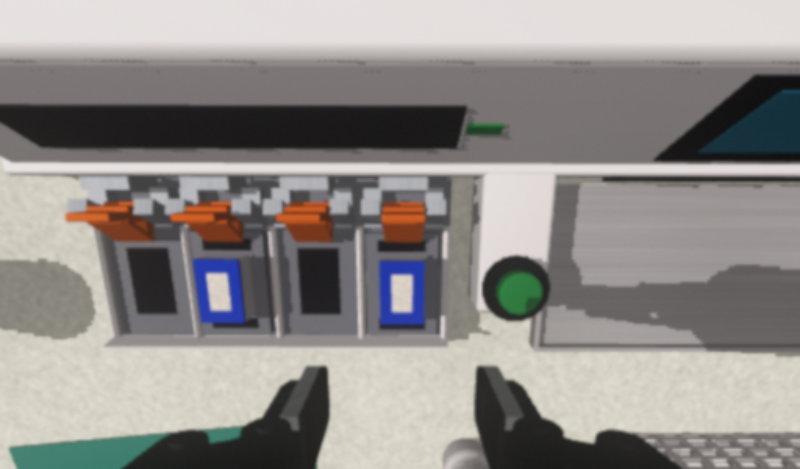

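Bay 1 is filled: lid at px (402,293), its latch tab in line with the other three. Now the second cassette into bay 4, then a numeric check of the tabs.

```bash
python3 - <<'E'
from h import *
if pick(.3983,.2881,.04,.003,"blue","n2") is not None: insert(4,"i2")
fingers.set_gripper(.085)
h=[.60,.168,.30]; r.goto(h,best(h,0)); p=vision.snapshot("wrist"); cv2.imwrite("pics/chk.png",p["image"])
HSV["orange"]=((3,120,60),(17,255,255)); show(lids(p,"orange",.085,60)); show(lids(p,"blue",.060))
cv2.imwrite("pics/chkv.png",cv2.resize(p["image"][:230],None,fx=1.56,fy=1.56,interpolation=cv2.INTER_CUBIC)); print(monitor.read_time())
E
```

```text
refined 0.3975 0.2879 0.039
 hit False opening 0.0285 0.0290
 carry opening 0.0287
 in: hit False pos [0.6213 0.2608 0.0419] F [-7.8 -2.8 14.7] open 0.0288
 press: hit True z 0.0601 F [-0.9 -0.6  4.3]
  xy 0.6216 0.2610 yaw -0.001 size 45x31 px [257. 186.]
  xy 0.6215 0.1992 yaw -0.000 size 45x32 px [198. 186.]
  xy 0.6208 0.0760 yaw -0.001 size 43x32 px [ 81. 186.]
62.1833
  xy 0.6574 0.2558 yaw 0.051 size 37x31 px [319. 215.]
  xy 0.6573 0.1972 yaw 0.010 size 35x26 px [277. 214.]
  xy 0.6572 0.1377 yaw -0.015 size 35x26 px [235. 215.]
  xy 0.6578 0.0810 yaw -0.322 size 43x27 px [193. 214.]
  xy 0.6218 0.2608 yaw -0.005 size 45x31 px [321. 184.]
  xy 0.6217 0.1987 yaw -0.002 size 45x31 px [278. 185.]
  xy 0.6207 0.0751 yaw 0.010 size 44x31 px [191. 184.]
63.275
```

View pics/chkv.png

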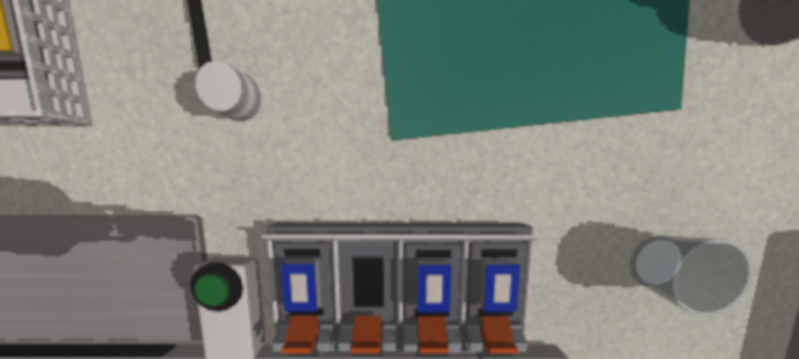

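All four tabs lie at x ≈ 0.6575 m, as does the empty bay 2, so every latch is shut. Lids sit within 1 mm of the bay centres and the mat is empty. Next I check basket and tray, press the key, check again and park.

```bash
python3 - <<'E'
from h import *
def chk(tag):
    h=[.52,-.19,.36]; r.goto(h,best(h,0)); p=vision.snapshot("wrist"); cv2.imwrite(f"pics/{tag}.png",p["image"])
    l=lids(p,"yellow",.034); show(l); return l
l=chk("b1"); ok=sum(abs(o[0]-.399)<.03 and abs(o[1]+.272)<.11 for o in l)
print(ok)
if ok==4:
    fingers.set_gripper(0.)
    k=[.6225,-.003]; h=[*k,.12]; r.goto(h,best(h,0))
    r.line_to([*k,.068],rate=.1)
    hit=r.line_to([*k,.0540],rate=.03,stop_force=30); r.hold(.3)
    print("key",hit,monitor.read_tool_pos().round(4),monitor.read_force().round(1))
    r.line_to([*k,.15],rate=.15)
    fingers.set_gripper(.085); l=chk("b2")
    h=[.52,.15,.36]; r.goto(h,best(h,0)); p=vision.snapshot("wrist"); show(lids(p,"blue",.060)); print("green"); show(lids(p,"green",.063))
    s=vision.snapshot("scene"); cv2.imwrite("pics/end.png",s["image"]); print(monitor.read_time())
E
```

```text
xy 0.3975 -0.3031 yaw -0.012 size 44x32 px [319. 227.]
  xy 0.3975 -0.2393 yaw 0.000 size 43x31 px [284. 227.]
  xy 0.3985 -0.3671 yaw 0.000 size 45x32 px [354. 226.]
  xy 0.3994 -0.1748 yaw 0.000 size 43x29 px [249. 226.]
4
key True [ 0.6239 -0.003   0.061 ] [-2.3 -0.2  7.3]
  xy 0.3991 -0.3672 yaw 0.000 size 43x32 px [355. 226.]
  xy 0.3981 -0.3031 yaw -0.005 size 45x31 px [320. 226.]
  xy 0.3981 -0.2392 yaw 0.000 size 45x32 px [285. 226.]
  xy 0.3990 -0.1758 yaw 0.000 size 43x29 px [250. 226.]
  xy 0.3210 0.5929 yaw -1.014 size 41x39 px [ 12. 272.]
  xy 0.6204 0.0750 yaw -0.000 size 44x32 px [306.  96.]
  xy 0.6220 0.1991 yaw -0.024 size 45x30 px [224.  95.]
  xy 0.6221 0.2611 yaw 0.002 size 44x31 px [183.  96.]
green
  xy 0.6224 -0.0031 yaw 1.570 size 30x28 px [358.  95.]
72.9333
```

View pics/end.png

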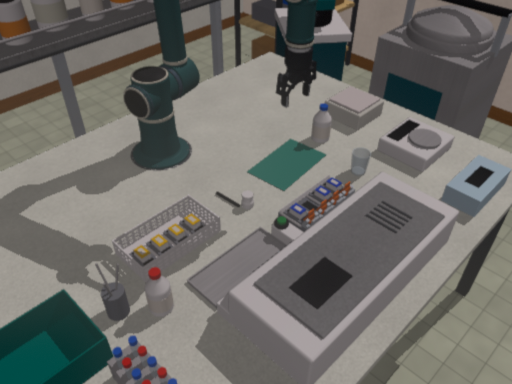

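View pics/b2.png

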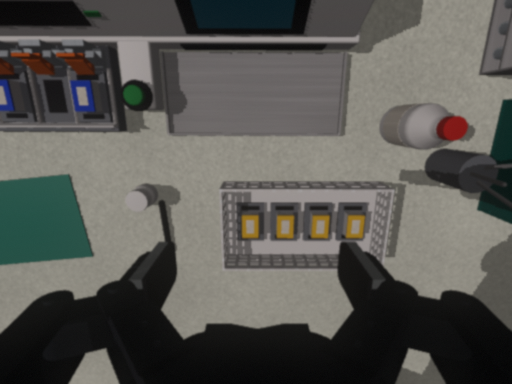

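The basket and magazine are right, but the key press stopped at z = 0.061, about 2 mm down, so it was too shallow. I repeat it in slow steps while reading the force.

```bash
python3 - <<'E'
from h import *
fingers.set_gripper(0.); print("open",monitor.read_opening())
k=[.6225,-.003]; h=[*k,.12]; r.goto(h,best(h,0)); r.line_to([*k,.068],rate=.1); r.hold(.2)
f0=monitor.read_force(); print(f0.round(1))
for z in (.064,.062,.060,.058,.057,.056,.055,.054,.053):
    r.line_to([*k,z],rate=.02); r.hold(.1)
    f=monitor.read_force()-f0; print(z,monitor.read_tool_pos().round(4),f.round(1))
    if np.linalg.norm(f)>25: break
s=vision.snapshot("side"); cv2.imwrite("pics/key.png",cv2.resize(s["image"][120:240,230:390],None,fx=4,fy=4))
r.hold(.2); r.line_to([*k,.15],rate=.15); print(monitor.read_time())
E
```

```text
open -0.0002534659801896786
[-1.4 -1.2  0.7]
0.064 [ 0.6234 -0.0031  0.0647] [3.3 0.9 2.8]
0.062 [ 0.6233 -0.0031  0.0625] [4.3 1.1 3.3]
0.06 [ 0.6233 -0.0031  0.061 ] [2.6 1.8 7.2]
0.058 [ 0.6234 -0.0031  0.0608] [-0.9  0.9 16.4]
0.057 [ 0.6235 -0.0031  0.0607] [-3.8  1.3 20.9]
0.056 [ 0.6235 -0.0031  0.0606] [-6.  -0.  25.9]
78.95
```

View pics/key.png

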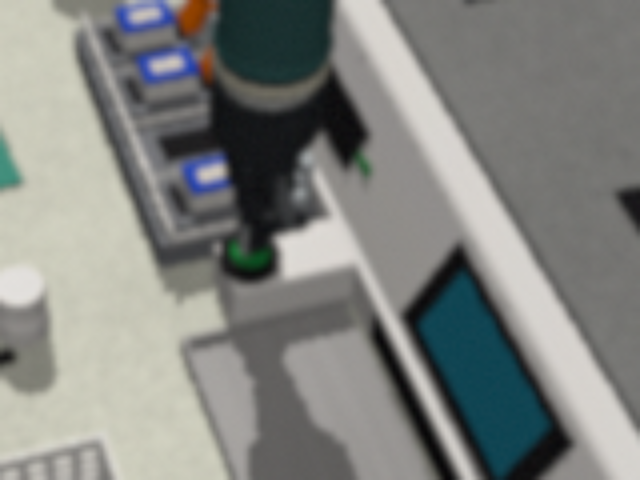

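```bash
python3 - <<'E'
from h import *
h=[.615,-.003,.15]; r.goto(h,best(h,0)); fingers.set_gripper(.085); p=vision.snapshot("wrist"); cv2.imwrite("pics/kc.png",cv2.resize(p["image"][130:230,196:316],None,fx=6,fy=6,interpolation=cv2.INTER_CUBIC))
show(lids(p,"green",.063))
m=cv2.inRange(cv2.cvtColor(p["image"],cv2.COLOR_BGR2HSV),(0,0,0),(180,255,60)); 
E
```

```text
xy 0.6217 -0.0032 yaw 1.570 size 29x28 px [257. 193.]
  xy 0.7254 0.0329 yaw 1.570 size 21x5 px [210.  62.]
```

View pics/kc.png

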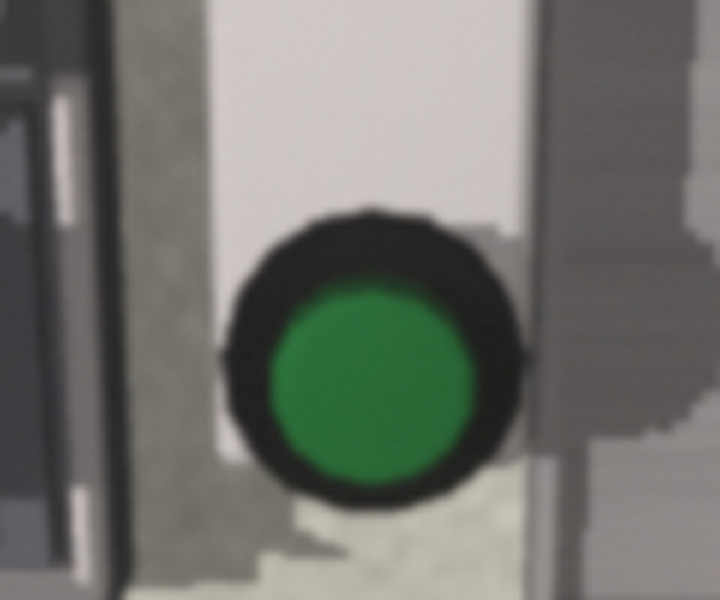

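```bash
python3 - <<'E'
from h import *
fingers.set_gripper(0.)
k=[.6225,-.003]; h=[*k,.12]; r.goto(h,best(h,0)); r.line_to([*k,.076],rate=.1); r.hold(.3)
F=lambda: np.mean([(r.hold(.02),monitor.read_force())[1] for _ in range(6)],0)
def img(t):
    for n in("side","wrist"):
        p=vision.snapshot(n); im=p["image"]; cv2.imwrite(f"pics/{n}_{t}.png",im)
        m=cv2.inRange(cv2.cvtColor(im,cv2.COLOR_BGR2HSV),*map(np.array,HSV["green"]))
        if n=="side": m[:170]=0;m[196:]=0;m[:,:280]=0;m[:,305:]=0
        else: m[:110]=0; m[:,:200]=0; m[:,312:]=0
        v,u=np.nonzero(m); print(t,n,len(u),(u.min(),u.max(),v.min(),v.max(),u.mean().round(2),v.mean().round(2)) if len(u) else "")
img("up")
for z in (.074,.072,.070,.068,.067,.066,.065,.064,.063,.062,.061,.060,.059,.058):
    r.line_to([*k,z],rate=.02); r.hold(.1)
    f=F(); print(z,monitor.read_tool_pos()[[0,2]].round(4),f.round(1))
img("down")
r.line_to([*k,.15],rate=.15); print(monitor.read_time())
a=[cv2.imread(f"pics/wrist_{t}.png")[130:290,176:336] for t in("up","down")]
cv2.imwrite("pics/ud.png",cv2.resize(np.hstack(a),None,fx=2.5,fy=2.5,interpolation=cv2.INTER_CUBIC))
E
```

```text
up side 71 (np.int64(287), np.int64(297), np.int64(179), np.int64(186), np.float64(291.97), np.float64(182.51))
up wrist 720 (np.int64(235), np.int64(281), np.int64(215), np.int64(240), np.float64(257.07), np.float64(227.16))
0.074 [0.6225 0.0739] [-0.2 -0.   0. ]
0.072 [0.6225 0.072 ] [ 0.3  0.  -0.1]
0.07 [0.6225 0.07  ] [ 0.4  0.1 -0.1]
0.068 [0.6225 0.068 ] [-0.  -0.1 -0.2]
0.067 [0.6227 0.0671] [0.6 0.4 0.5]
0.066 [0.6227 0.0662] [ 0.4 -0.4  1.5]
0.065 [0.6227 0.0651] [ 0.7 -0.1  2.4]
0.064 [0.6226 0.0641] [ 0.6 -0.   2.9]
0.063 [0.6227 0.0631] [0.8 0.1 3.7]
0.062 [0.6227 0.0621] [0.5 0.1 3.9]
0.061 [0.6227 0.0611] [0.5 0.  4.9]
0.06 [0.6227 0.061 ] [-1.   0.3  9.7]
0.059 [0.6228 0.0609] [-3.4  0.1 14.4]
0.058 [0.6227 0.0608] [-5.8 -0.  18.8]
down side 43 (np.int64(287), np.int64(297), np.int64(180), np.int64(186), np.float64(291.91), np.float64(183.81))
down wrist 436 (np.int64(234), np.int64(283), np.int64(222), np.int64(242), np.float64(257.95), np.float64(230.88))
89.2083
```

View pics/ud.png

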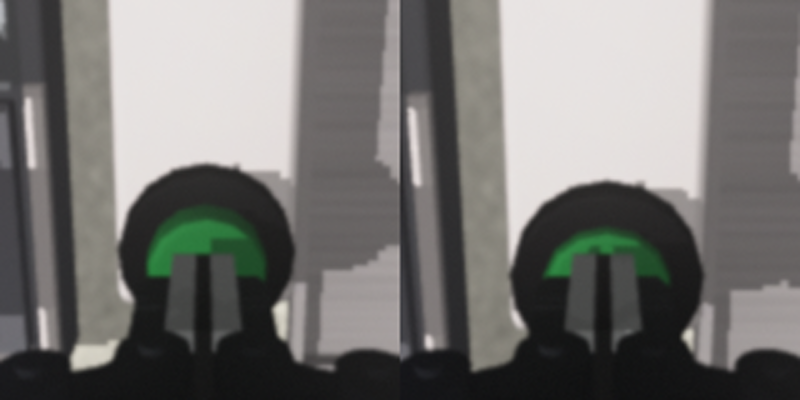

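The key force rises evenly by about 0.8 N/mm over 6 mm, up to 5 N. It then hits a hard stop at z ≈ 0.061 m, and the picture shows the cap sunk into its ring, so the key went right down. Last look, then hand in.

```bash
python3 - <<'E'
from h import *
fingers.set_gripper(.085)
h=[.52,-.19,.36]; r.goto(h,best(h,0)); p=vision.snapshot("wrist"); l=lids(p,"yellow",.034); show(l)
h=[.60,.168,.30]; r.goto(h,best(h,0)); p=vision.snapshot("wrist"); HSV["orange"]=((3,120,60),(17,255,255))
o=lids(p,"orange",.085,60); b=lids(p,"blue",.060); show(o); show(b); show(lids(p,"green",.063))
ok=len(l)==4 and all(abs(c[0]-.399)<.03 and abs(c[1]+.272)<.11 for c in l) and sum(abs(c[0]-BX)<.003 for c in b)==3
print(ok,monitor.read_time())
if ok: r.hold(.3); ticket.hand_in()
E
```

```text
xy 0.3991 -0.3672 yaw 0.000 size 43x32 px [355. 226.]
  xy 0.3981 -0.3031 yaw -0.005 size 45x31 px [320. 226.]
  xy 0.3981 -0.2392 yaw 0.000 size 45x32 px [285. 226.]
  xy 0.3990 -0.1758 yaw 0.000 size 43x29 px [250. 226.]
  xy 0.6672 0.0789 yaw 1.569 size 34x24 px [326. 120.]
  xy 0.6679 0.1371 yaw 1.569 size 28x23 px [279. 120.]
  xy 0.6673 0.1971 yaw 1.569 size 27x24 px [234. 120.]
  xy 0.6674 0.2560 yaw 1.569 size 34x24 px [188. 120.]
  xy 0.6199 0.0752 yaw -0.002 size 44x32 px [323. 155.]
  xy 0.6215 0.1990 yaw -0.013 size 45x31 px [234. 154.]
  xy 0.6216 0.2612 yaw 0.001 size 44x31 px [189. 154.]
  xy 0.6218 -0.0033 yaw 1.569 size 31x27 px [381. 154.]
True 92.6333
the job is handed in; nothing more can be done
```

The changeover is done and handed in at about 93 s; hand-in gives no verdict. All four yellow-lidded cassettes are in the basket, and the two new ones are in bays 1 and 4. I left the cassette already latched in bay 3 alone, and the start key was pressed after everything was in place.

**Last checks:**
- **Basket:** the four lids line up within about 1 mm of where I laid them, and all look flat.
- **Magazine:** the new cassettes are within about 2 mm of the bay centres and square. All four latch tabs line up with the empty bay 2 to within 1 mm, so every latch is shut.
- **Loaded cassette:** the cassette in bay 3 has not moved.
- **Start key:** it is back up.

**What disagreed:**
- **First key press:** it stopped at its force limit, with the tool only 2 mm below the stated key top, so I took it for too shallow. I pressed twice more in slow steps.
- **Key height:** the last press showed an even 6 mm rise to 5 N and then a hard stop. That matches a full press, but contact began near 67 mm above the bench instead of the stated 63 mm, and I did not find out why.

No slipped grip or knocked cassette showed up in the checks.

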